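# Clear, peel and present a clinging wagon tray

## Robot

A 7-joint arm with a two-finger parallel gripper is mounted at the origin on the work surface. World frame = base frame: x ahead of the robot, y to its left, z up, the work surface at z = 0. Lengths are in m, angles in rad, forces in N, time in s.
With the tool pointing down it reaches from about 0.4 to 0.85 m from the base axis. Payload 6.9 kg.
Tool frame: the origin (TCP) lies midway between the tips of the shut fingers; the grasp point (between the pads) lies behind it (ctrl.pinch_z is the z of the grasp point in the tool frame, in m); z points along the fingers, y is the line along which they close (so a half turn about z gives the same grasp; the last joint's range is limited). The gripper opens to 85 mm and grips with 20 to 120 N. Pads are 22 mm wide; open, the fingers measure 114 mm over their backs; the gripper's body (76 mm by 85 mm) begins 54 mm behind the grasp point. The pads swing forward as they close: fully open they stand 13 mm farther back than shut.
Start: joints at [-1.137, 0.507, -0.238, 1.5, 0.126, 1.149, -0.155], TCP at [0.202, 0.592, 0.231] pointing down, gripper open.
Joint ranges: [-3.08, 3.08], [-0.24, 2.05], [-1.43, 1.35], [0, 2.5], [-1.52, 4.66], [0.17, 1.96], [-2.89, 2.89]. Speed limits (rad/s): [2.39, 2.39, 3.14, 3.14, 3.14, 3.14, 3.14].

## Interface

Orientations are given as a unit quaternion [w, x, y, z].
In Python, from station import ctrl, get_state, vision, ticket, models gives the robot as it stands. Calls block until the motion is done:
- ctrl.movep(position, orientation): joint-space move of the TCP to a pose.
- ctrl.movel(position, frame=None, max_speed=0.15): straight line of the TCP; frame=None keeps the orientation; max_speed is the mean speed in m/s.
- ctrl.set_joints(angles): joint-space move.
- ctrl.ungrasp() and ctrl.close_gripper(force=None): open the fingers fully, or close them until they stop; force is the grip in N (None keeps the last).
- ctrl.pause(seconds).
- ctrl.ik(position, orientation): joint angles nearest the present ones, or None.
- get_state(): the state.
- vision.grab_frame(name): name is "scene" or "side" or "wrist"; returns (picture, depth): 480x640x3 uint8, blue, green, red; 480x640 float32, m along the optical axis (not along the pixel's ray), 0 where there is no reading.
- vision.camera_info(name): a dict with "mtx" (3x3 intrinsics, pixels), "dist_coeffs" ([k1, k2, p1, p2, k3] as OpenCV has them; the pictures are not rectified), "R" (3x3) and "t" (3): a world point X has camera coordinates R X + t; the wrist camera has in their place "hand_eye" (4x4, takes a point from camera to tool coordinates, whose origin is the TCP and whose axes are the flange's). Camera axes: x right, y down, z forward; pixel columns grow to the right and rows downward; lengths in m; the calibration is good to about 2 mm. A picture is of the moment at which its call begins: read the wrist's pose just before it. camera_info takes no time and is no camera call.
A pose or a line that the arm cannot do raises ctrl.Unreachable and nothing moves.
- ticket.close_job(): hands the job in; it is judged then, once.
Trained networks look in the newest picture that a camera, given by its name, has taken for a name from the list of things; names that differ only in an ending like _2 or _b are one class to them, and where a whole thing is asked for, a point or a joint stands for the part that bears it (a point fixed in the world has none). Each returns a list of dicts, best first, with "p" (0 to 1); they miss things now and then, are a little off and sometimes report something else, mostly with a low value. They report only what shows in the picture. A call takes as long as a camera call. They do not tell look-alikes from the thing itself.
- models.recognise(camera, target): "point" ([column, row] in pixels, amid what is visible of it).
- models.masks_of(camera, target): "mask" (480x640 bool, what is visible of it) and "point" ([column, row] in pixels, amid what is visible of it).
The state is a dict: "time": time; "qpos": joint angles; "qd": joint speeds; "tau": joint torques, N m; "tcp_pos": TCP position; "eef_rot": TCP orientation; "contact_force": force on the tool from outside, world axes, zero at the start; "wrist_torque": the same for the moment, N m; "width": finger opening in m; "gripper_force": force on a finger pad.
Only numpy, scipy, OpenCV 4.12 (cv2) and the standard library are available. Lean on these libraries where they do the work, as an engineer would, in place of code of your own. Each camera call takes 0.05 s, during which the arm holds its last target. There are 200 camera calls.

## Task

Two parts were left on the top tray of the nested stack: first put the wheel bogie in the rectangular bin and the round ballast weight in the round dish, and let go of them. Then peel off the top tray, which clings to the stack: grip the tab on its one corner and tip that corner well up while the corner diagonally across still rests in the stack, so that the trays below stay where they are. Carry it over the mat where the goods wagon stands and finish the program there while still holding it up in the gripper, clear above the wagon and centred over the mat, roughly level, open side up and still, without disturbing the wagon.

Things in the scene. Friction and masses are not known exactly. Their poses are not given: they have to be found in the camera images.
- stack: Nested stack of loaded white formed trays below the top tray: 226 x 166 mm (x, y), 36 mm high to the seat on which the top tray lies, plus a low rim 6 mm above the seat except near the corners. Loose, about 0.93 kg. Origin: centre of its underside, z up.
- stack_seat (a point): Centre of the stack's seat, 36 mm above its origin. A sprung stud stands at each x = +-108, y = +-40 mm and grips over the top tray's flange; so the tray clings: it takes about 3 to 6 N at the tab, several times its weight. A straight pull pops all four almost together and jolts the stack; turning the tray about tray_far by 0.1 to 0.3 rad, lifting the tab, frees them one after another.
- tray: The top tray, white, 0.1 kg, loose, seated in the stack, axes parallel to the stack's, origin (centre of its underside) at the seat's centre. Base plate 210 x 150 x 4 mm (x, y, z); on it, 8 mm inside the edges, a wall 8 mm high and 3 mm thick (inner floor 188 x 128 mm, at z = 4 mm). Only the (-x, +y) corner carries a tab.
- tray_tab (a point): Centre of the upright grip rib on the tray's tab, at (-115, 85, 16.5) mm in the tray's frame. Rib: 28 mm long along (-1, +1) in the tray's frame (45 degrees, outward), 10 mm thick across, from z = 4 to 29 mm. It stands on a flat ear 28 mm wide beyond the corner, outside the stack's rim, with free air on both sides.
- tray_far (a point): The tray's far corner, diagonally across from the tab, underside, at (105, -75, 0) mm in the tray's frame: about this corner the tray turns when the tab is lifted.
- bogie: Wheel bogie of a model wagon lying on the tray's floor, towards its +x half: dark steel frame 54 x 30 x 24 mm (x, y, z) with four small wheels, 60 g, does not roll. Origin: centre of its underside. Pinch across its y (30 mm).
- weight: Round steel ballast weight standing on the tray's floor, towards its -x half: disc 28 mm in diameter, 22 mm high, 80 g. Origin: centre of its underside.
- bin: Rectangular grey open bin, fixed, 120 x 110 x 30 mm (x, y, z), walls and floor 4 mm. Origin: centre of its underside.
- bin_in (a point): Centre of the bin's inner floor.
- dish: Round white ceramic bowl, fixed, 112 mm across its rim, 32 mm high, walls about 4 mm. Origin: centre of its underside.
- dish_in (a point): Centre of the dish's inner floor.
- mat: Flat dark rubber mat, fixed, 220 x 170 x 3 mm. Origin: centre of its underside.
- wagon: Goods wagon standing on the mat near its centre, loose, 130 x 52 mm and 64 mm high (its roof is 67 mm above the table), 0.35 kg. Origin: centre of its underside.
Mind the look-alikes: they are no part of the job. What is shaped like the bogie but brown or yellow is not meant.

How it is judged:
On the way, in this order (a step that is already met when the one before it is completed fails the run):
1. bogie in the bin and weight in the dish, let go (horizontal distance between weight and dish_in below 0.045 m and height (world z) of weight below 0.032 m and horizontal distance between bogie and bin_in below 0.06 m and height (world z) of bogie below 0.026 m and contact force between each of weight, bogie and the fingers below 0.05 N), for 0.2 s.
2. the tab's corner lifted at least 20 mm off its seat while the corner diagonally across is still down in the stack (z of tray_tab in the frame of stack above 0.0725 m and z of tray_far in the frame of stack below 0.044 m and contact force between tray and the fingers above 0.3 N), for 0.05 s.
At the end, for the whole second after the job is handed in: Fingers hold the tray clear of stack and wagon, its centre 90 to 350 mm up, within 70 mm of over the mat's centre, within 0.4 rad of level, still. Bogie in the bin (within 60 mm of its centre, below 26 mm), weight in the dish (45, 32 mm), let go. Stack flat, within 30 mm of its start (all of step 1 and contact force between tray and the fingers above 0.5 N and height (world z) of tray between 0.09 and 0.35 m and horizontal distance between tray and mat below 0.07 m and angle between tray's own z axis and vertical below 0.4 rad and linear speed of tray below 0.05 m/s and contact force between tray and wagon below 0.05 N and contact force between tray and stack below 0.05 N and distance of stack from where it was at the start of the episode below 0.03 m and angle between stack's own z axis and vertical below 0.05 rad); the arm keeps its last pose, push and grip.
It fails at once if the stack lifted, tipped or dragged along: moved more than 40 mm or leaning more than 0.2 rad (distance of stack from where it was at the start of the episode above 0.04 m or angle between stack's own z axis and vertical above 0.2 rad).
It fails at once if the wagon pushed more than 20 mm or tipped (distance of wagon from where it was at the start of the episode above 0.02 m or angle between wagon's own z axis and vertical above 0.3 rad).
It also fails if it takes over 66 s, if anything falls off the work surface, if the arm or the gripper's body presses on something with over 40 N, if the wrist force passes 120 N, or if a joint passes its speed limit or range.

## Working session

There is one attempt and no reset: what is moved stays moved. The work goes in short steps, each a Python script; the robot and the scene stay as the last script left them, time stands still between calls to the robot, and variables do not carry over. Pictures are saved under pics/ and viewed, at most 10 in all, crops included, and the job is handed in when it is done.

```bash
ls; mkdir -p pics
cat > h.py <<'E'
import numpy as np, cv2
from station import ctrl, get_state, vision, ticket, models
from scipy.spatial.transform import Rotation as Ro
def cloud(name, depth, mask=None):
    c=vision.camera_info(name); m=depth>0
    if mask is not None: m&=mask
    v,u=np.nonzero(m); z=depth[v,u]
    p=cv2.undistortPoints(np.c_[u,v].astype(float)[:,None],np.array(c["mtx"]),np.array(c["dist_coeffs"]))[:,0]
    P=np.c_[p*z[:,None],z]
    return (P-np.array(c["t"]))@np.array(c["R"]), np.c_[u,v]
E
python3 - <<'E'
from h import *
s=get_state(); print({k:np.round(v,3) for k,v in s.items()}, ctrl.pinch_z)
out={}
for n in ("scene","side"):
    im,d=vision.grab_frame(n); cv2.imwrite(f"pics/{n}0.png",im); np.savez(f"{n}0.npz",im=im,d=d)
    for t in ["stack","tray","tray_tab","bogie","weight","bin","dish","mat","wagon"]:
        for r in models.masks_of(n,t)[:5]:
            m=r["mask"]; 
            if r["p"]<.2: continue
            P,_=cloud(n,d,m)
            if len(P)<5: print(n,t,r["p"],r["point"]);continue
            print(n,t,round(r["p"],2),np.round(r["point"]),m.sum(),"med",np.median(P,0).round(3),"lo",np.percentile(P,2,axis=0).round(3),"hi",np.percentile(P,98,axis=0).round(3))
            out[f"{n}_{t}_{len(out)}"]=m
np.savez_compressed("masks.npz",**out)
E
```

```text
pics
{'time': np.float64(0.0), 'qpos': array([-1.137,  0.508, -0.237,  1.501,  0.126,  1.149, -0.155]), 'qd': array([-0.   ,  0.001,  0.   , -0.001, -0.001,  0.   , -0.   ]), 'tau': array([ 1.0000e-03, -6.2061e+01, -2.1870e+00, -2.4965e+01,  1.3000e-02,
        1.2000e-02,  0.0000e+00]), 'tcp_pos': array([0.202, 0.591, 0.23 ]), 'eef_rot': array([-0.   ,  0.164,  0.987, -0.001]), 'contact_force': array([0.707, 0.38 , 1.419]), 'wrist_torque': array([-0.008, -0.046,  0.018]), 'gripper_force': np.float64(0.0), 'width': np.float64(0.085)} -0.0187
scene stack 0.98 [425. 305.] 2336 med [0.625 0.258 0.038] lo [0.407 0.17  0.008] hi [0.645 0.344 0.05 ]
scene tray 0.66 [432. 258.] 7492 med [0.525 0.257 0.041] lo [0.409 0.182 0.037] hi [0.625 0.334 0.054]
scene tray 0.36 [194. 225.] 5231 med [ 0.551 -0.212  0.004] lo [ 0.417 -0.321  0.   ] hi [ 0.635 -0.149  0.008]
scene tray_tab 0.65 [432. 258.] 7563 med [0.524 0.257 0.041] lo [0.406 0.182 0.037] hi [0.626 0.334 0.055]
scene tray_tab 0.63 [303. 215.] 3465 med [ 0.467 -0.006  0.007] lo [ 0.411 -0.06   0.001] hi [0.534 0.052 0.032]
scene bogie 0
[... 2029 characters left out ...]
08  0.005] lo [ 0.41  -0.059  0.001] hi [0.529 0.055 0.03 ]
side bin 0.94 [370. 236.] 2873 med [ 0.471 -0.009  0.005] lo [ 0.41 -0.06 -0.  ] hi [0.53  0.055 0.03 ]
side dish 0.72 [302. 222.] 1527 med [0.628 0.003 0.016] lo [ 0.571 -0.036  0.002] hi [0.671 0.066 0.033]
side mat 0.71 [304. 222.] 1538 med [0.628 0.001 0.016] lo [ 0.572 -0.038  0.   ] hi [0.673 0.066 0.033]
side mat 0.65 [382. 181.] 2475 med [ 0.495 -0.201  0.002] lo [ 0.416 -0.321 -0.   ] hi [ 0.63  -0.147  0.005]
side wagon 0.96 [376. 159.] 1667 med [ 0.529 -0.221  0.056] lo [ 0.469 -0.287  0.001] hi [ 0.597 -0.189  0.068]
side wagon 0.74 [301. 220.] 1520 med [0.627 0.002 0.016] lo [ 0.571 -0.036  0.002] hi [0.672 0.066 0.033]
```

Run:
```python
from h import *
im=cv2.imread("pics/scene0.png"); c=im[190:400,350:560]; cv2.imwrite("pics/crop0.png",cv2.resize(c,(600,600),interpolation=cv2.INTER_CUBIC))
M=np.load("masks.npz")
def rect(P,zlo,zhi):
    q=P[(P[:,2]>zlo)&(P[:,2]<zhi)][:,:2].astype(np.float32)
    (c,s,a)=cv2.minAreaRect(q); return np.round(c,4),np.round(s,4),round(a,1),len(q)
for n in("scene","side"):
    d=np.load(n+"0.npz")["d"]
    P,uv=cloud(n,d)
    for nm,box,z in [("tray+stack",(.38,.68,.14,.38),(.02,.056)),("bogie",(.52,.62,.22,.3),(.058,.075)),("weight",(.43,.5,.24,.31),(.056,.075)),("tabrib",(.37,.5,.14,.37),(.058,.075)),("wagon",(.4,.7,-.35,-.1),(.05,.08)),("bin",(.38,.545,-.09,.09),(.02,.04)),("dish",(.55,.7,-.08,.09),(.025,.04))]:
        k=(P[:,0]>box[0])&(P[:,0]<box[1])&(P[:,1]>box[2])&(P[:,1]<box[3])
        try: print(n,nm,rect(P[k],*z), P[k][:,2].max().round(3))
        except Exception as e: print(n,nm,"none")
    for k in M.files:
        if k.startswith(n+"_mat") : print(k,rect(cloud(n,d,M[k])[0],-.01,.01))
        if k.startswith(n+"_tray_") or k.startswith(n+"_stack_"):print(k,rect(cloud(n,d,M[k])[0],.03,.06))
```

```text
scene tray+stack (array([0.5206, 0.2652]), array([0.2495, 0.1864]), 4.7, 9343) 0.07
scene bogie (array([0.5649, 0.2566]), array([0.0553, 0.0329]), 14.7, 484) 0.07
scene weight (array([0.4624, 0.2744]), array([0.0263, 0.0268]), 66.6, 168) 0.066
scene tabrib (array([0.4298, 0.299 ]), array([0.0279, 0.1092]), 53.8, 241) 0.068
scene wagon (array([ 0.5336, -0.2335]), array([0.1333, 0.0527]), 21.8, 1531) 0.074
scene bin (array([ 0.4721, -0.0042]), array([0.1119, 0.1266]), 85.2, 847) 0.036
scene dish (array([0.622 , 0.0145]), array([0.11  , 0.1101]), 6.0, 698) 0.037
scene_stack_0 (array([0.5224, 0.2559]), array([0.2473, 0.1665]), 4.9, 1677)
scene_tray_1 (array([0.5153, 0.2672]), array([0.2322, 0.1785]), 5.2, 7356)
scene_tray_2 (array([0., 0.]), array([0., 0.]), 0.0, 0)
scene_tray_tab_3 (array([0.5152, 0.268 ]), array([0.234 , 0.1785]), 4.6, 7387)
scene_tray_tab_4 (array([ 0.4729, -0.0039]), array([0.1105, 0.1237]), 85.6, 258)
scene_mat_12 (array([ 0.5254, -0.2369]), array([0.2249, 0.1735]), 7.2, 5227)
side tray+stack (array([0.5147, 0.2661]), array([0.2578, 0.1891]), 4.6, 11263) 0.068
side 
[... 229 characters left out ...]
.067
side wagon (array([ 0.5325, -0.2324]), array([0.1295, 0.0561]), 22.9, 945) 0.07
side bin (array([ 0.4702, -0.0039]), array([0.1144, 0.1209]), 85.6, 695) 0.033
side dish (array([0.6206, 0.0152]), array([0.1094, 0.1103]), 21.3, 393) 0.034
side_stack_15 (array([0.5216, 0.2565]), array([0.2452, 0.1692]), 4.9, 1935)
side_stack_16 (array([ 0.4701, -0.0026]), array([0.1102, 0.1185]), 85.8, 77)
side_tray_17 (array([0.5073, 0.2672]), array([0.2438, 0.1791]), 3.1, 8629)
side_tray_tab_18 (array([0.5065, 0.2659]), array([0.2462, 0.1818]), 2.9, 8733)
side_mat_27 (array([ 0.6361, -0.019 ]), array([0.111 , 0.1174]), 62.6, 442)
side_mat_28 (array([ 0.5246, -0.2364]), array([0.2191, 0.1772]), 7.7, 2464)
```

View pics/scene0.png

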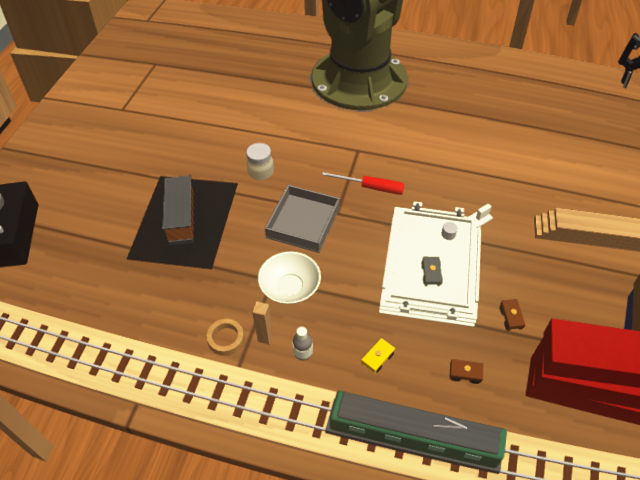

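View pics/side0.png

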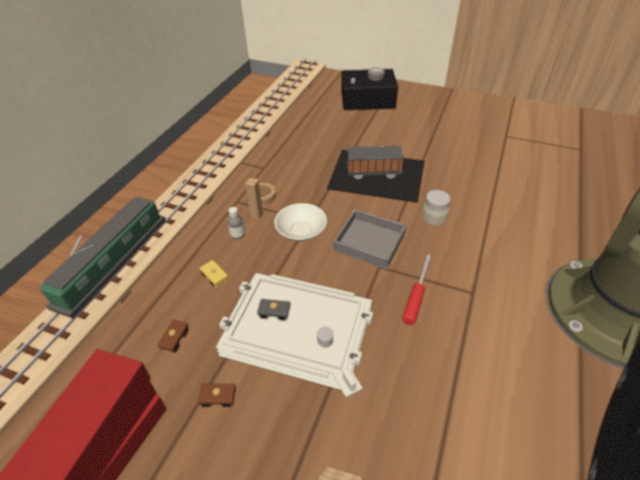

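The scene shows the tray and stack around (432,265), with its tab at (484,213). The dark bin is at (302,217), the dish at (290,277), and the mat with the wagon at (183,220). There are four bogie-like candidates:
- dark grey on the tray (432,270)
- brown (512,314)
- brown (466,371)
- yellow (378,355)

The dark one lying on the tray fits the description. I'll confirm it in the crop and refine the tab position.

View pics/crop0.png

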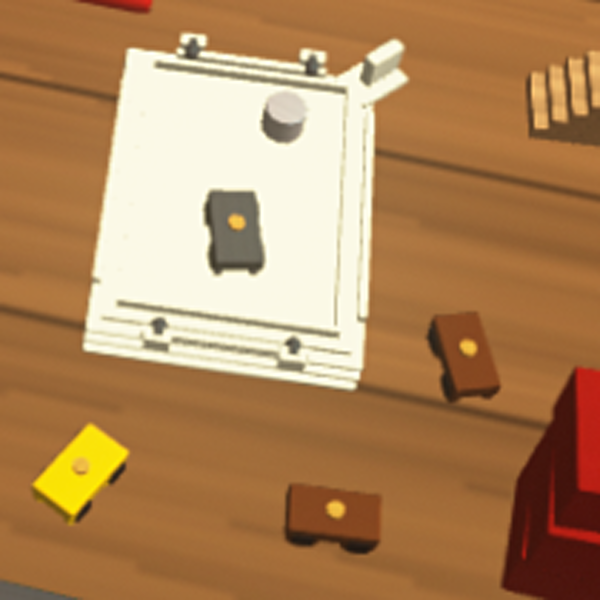

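```bash
cat >> h.py <<'E'
def down(a):  # tool pointing down, finger line at angle a (rad); half-turn ambiguity resolved by caller
    y=np.array([np.cos(a),np.sin(a),0]); z=np.array([0,0,-1.])
    return Ro.from_matrix(np.c_[np.cross(y,z),y,z])
def q(R): return list(R.as_quat(scalar_first=True))
def best(p,a):
    "orientation (of the two half-turns) whose IK is nearest the present joints"
    o=[]
    q0=np.array(get_state()["qpos"])
    for k in(0,np.pi):
        s=ctrl.ik(list(p),q(down(a+k)))
        if s is not None: o.append((np.abs(np.array(s)-q0).max(),k,s))
    if not o: raise RuntimeError("no ik")
    o.sort(key=lambda t:t[0]); return down(a+o[0][1]),o[0][2]
E
python3 - <<'E'
from h import *
yaw=np.radians(4.8)
for n in("scene","side"):
    d=np.load(n+"0.npz")["d"]; P,uv=cloud(n,d)
    k=(np.hypot(P[:,0]-.402,P[:,1]-.332)<.035)&(P[:,2]>.055)&(P[:,2]<.08)
    Q=P[k]; print(n,len(Q),cv2.minAreaRect(Q[:,:2].astype(np.float32)),Q.mean(0).round(4),np.percentile(Q[:,2],[50,95]).round(4))
C=np.array([.522,.256]);print("pred tab",C+Ro.from_euler('z',yaw).apply([-.115,.085,0])[:2])
for p,a in [((.563,.2575,.044),np.radians(104.4)),((.471,-.004,.024),np.radians(85)),((.461,.2745,.044),np.radians(94.8)),((.621,.015,.024),np.radians(90)),((.401,.331,.045),yaw+np.pi/4),((.41,-.152,.2),np.pi/4)]:
    for k in (0,np.pi):
        s=ctrl.ik(list(p),q(down(a+k))); print(p,k,None if s is None else np.round(s,2))
E
```

```text
scene 97 ((0.40138980746269226, 0.3293152153491974), (0.012614620849490166, 0.028779873624444008), 50.1029167175293) [0.4032 0.3296 0.0628] [0.0636 0.0675]
side 150 ((0.3989565372467041, 0.3322649896144867), (0.010200005024671555, 0.027717992663383484), 48.53924560546875) [0.3984 0.3339 0.0628] [0.0637 0.0657]
pred tab [0.4002907  0.33107894]
(0.563, 0.2575, 0.044) 0 [-0.29  0.7  -0.29  1.73  0.27  0.75  1.1 ]
(0.563, 0.2575, 0.044) 3.141592653589793 [-0.69  0.72  0.38  1.74 -0.36  0.75 -1.45]
(0.471, -0.004, 0.024) 0 [ 0.06  0.57 -0.15  2.14  0.19  0.44  1.25]
(0.471, -0.004, 0.024) 3.141592653589793 [-0.25  0.59  0.3   2.15 -0.39  0.45 -1.3 ]
(0.461, 0.2745, 0.044) 0 [-0.41  0.61 -0.26  1.96  0.26  0.61  0.82]
(0.461, 0.2745, 0.044) 3.141592653589793 [-0.82  0.63  0.36  1.96 -0.37  0.62 -1.7 ]
(0.621, 0.015, 0.024) 0 [ 0.05  0.72 -0.18  1.74  0.19  0.7   1.33]
(0.621, 0.015, 0.024) 3.141592653589793 [-0.38  0.79  0.54  1.75 -0.56  0.77 -1.13]
(0.401, 0.331, 0.045) 0 [-0.66  0.58 -0.11  2.    0.11  0.57  0.02]
(0.401, 0.331, 0.045) 3.141592653589793 [-0.21  0.71 -0.84  2.    0.75  0.78  2.51]
(0.41, -0.152, 0.2) 0 [-0.14  0.29  0.58  2.02 -0.2   0.89  1.33]
(0.41, -0.152, 0.2) 3.141592653589793 [-0.49  0.46  1.15  2.02 -0.5   0.99 -1.44]
```

The crop confirms it: the dark bogie at crop (235,230) is the only dark one and lies on the tray. The weight is at crop (285,115) and the tab rib at (382,62). Picking now.

```bash
cat > pick.py <<'E'
from h import *
def pick(p,a,pl,b,zpl,F):
    R,_=best((p[0],p[1],.15),a); ctrl.movep([p[0],p[1],.15],q(R))
    ctrl.movel([p[0],p[1],.044],max_speed=.12)
    ctrl.close_gripper(F); s=get_state(); print("grip",s["width"],s["gripper_force"],s["tcp_pos"])
    ctrl.movel([p[0],p[1],.15],max_speed=.12); print("lifted",get_state()["width"])
    R,_=best((pl[0],pl[1],.15),b); ctrl.movep([pl[0],pl[1],.15],q(R))
    ctrl.movel([pl[0],pl[1],zpl],max_speed=.12); print("before rel",get_state()["width"])
    ctrl.ungrasp(); ctrl.movel([pl[0],pl[1],.15],max_speed=.15); print("t",get_state()["time"])
pick((.5635,.2575),np.radians(104.4),(.471,-.004),np.radians(85),.024,40)
pick((.4615,.2746),np.radians(94.8),(.621,.015),np.radians(90),.026,40)
im,d=vision.grab_frame("scene"); cv2.imwrite("pics/scene1.png",im)
for t in("bogie","weight","tray"):
    for r in models.masks_of("scene",t)[:4]:
        P,_=cloud("scene",d,r["mask"]); print(t,round(r["p"],2),r["point"],np.median(P,0).round(3))
cv2.imwrite("pics/c1.png",cv2.resize(im[150:350,230:530],(800,533)))
E
python3 pick.py
```

```text
grip 0.029030449618282137 40.37012457847595 [0.56375259 0.25763916 0.04445546]
lifted 0.029495135388488428
before rel 0.029350238757785377
t 9.3
grip 0.026735410425579496 39.15403068065643 [0.46161368 0.27469551 0.04442562]
lifted 0.026413068890522428
before rel 0.02635019874424434
t 16.9583
bogie 0.83 [465.6, 373.5] [0.722 0.343 0.024]
bogie 0.68 [513.0, 313.0] [0.594 0.408 0.024]
bogie 0.61 [298.9, 223.9] [ 0.494 -0.004  0.027]
bogie 0.23 [434.4, 259.6] [0.526 0.259 0.041]
weight 0.62 [291.2, 284.6] [0.628 0.017 0.026]
tray 0.58 [434.2, 261.3] [0.528 0.259 0.041]
```

View pics/c1.png

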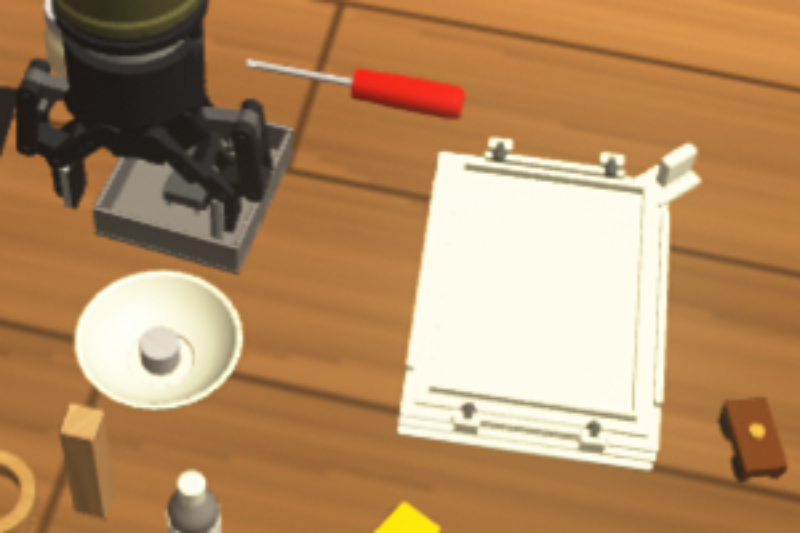

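Run:
```python
from h import *
R,_=best((.4003,.3309,.16),np.radians(49.8)); ctrl.movep([.4003,.3309,.16],q(R))
for n in("scene","side"):
    im,d=vision.grab_frame(n)
    for t in("stack",):
        r=models.masks_of(n,t)[0]; P=cloud(n,d,r["mask"])[0]; P=P[(P[:,2]>.03)&(P[:,2]<.06)]
        print(n,t,cv2.minAreaRect(P[:,:2].astype(np.float32)))
    P,_=cloud(n,d)
    k=(np.hypot(P[:,0]-.4,P[:,1]-.331)<.03)&(P[:,2]>.056)&(P[:,2]<.07)
    if k.sum()>5: print(n,k.sum(),cv2.minAreaRect(P[k][:,:2].astype(np.float32)))
    k=(abs(P[:,0]-.47)<.05)&(abs(P[:,1]+.004)<.045)&(P[:,2]>.018)&(P[:,2]<.05)
    Q=P[k]; print(n,"bogie",k.sum(),Q.mean(0),Q[:,2].max())
    k=(abs(P[:,0]-.621)<.03)&(abs(P[:,1]-.015)<.03)&(P[:,2]>.02)&(P[:,2]<.08)
    Q=P[k]; print(n,"weight",k.sum(),Q.mean(0),Q[:,2].max())
print(get_state()["tcp_pos"])
```

```text
scene stack ((0.523999810218811, 0.25591394305229187), (0.24436800181865692, 0.1651625782251358), 4.396608352661133)
scene 92 ((0.40081414580345154, 0.3306856155395508), (0.010945586487650871, 0.03010723739862442), 50.52305221557617)
scene bogie 414 [ 0.47435486 -0.00193704  0.0276583 ] 0.03493426491780844
scene weight 192 [0.62337881 0.01541474 0.02673768] 0.0321570454091161
side stack ((0.5213944315910339, 0.25792697072029114), (0.24704256653785706, 0.17021922767162323), 3.09006404876709)
side 143 ((0.3989943861961365, 0.33215880393981934), (0.01004178635776043, 0.028079234063625336), 49.966773986816406)<stdin>:12: RuntimeWarning: Mean of empty slice.
  ret = um.true_divide(
Traceback (most recent call last):
ValueError: zero-size array to reduction operation maximum which has no identity
```

Picture: the weight stands in the dish at crop (160,350), the bogie lies in the bin at (190,185), and the stack hasn't moved. Next I grip the tab and tip the tray.

```bash
cat > peel.py <<'E'
from h import *
yaw=np.radians(4.8); W=Ro.from_euler('z',yaw)
far=np.array([.522,.2563,.036])+W.apply([.105,-.075,0])
T=np.array([.4001,.3312,.045])
ctrl.movel(list(T),max_speed=.08); ctrl.close_gripper(100); ctrl.pause(.2)
s=get_state(); print(s["width"],s["gripper_force"],s["tcp_pos"])
p0=np.array(s["tcp_pos"]); R0=Ro.from_quat(s["eef_rot"],scalar_first=True)
f0=np.array(s["contact_force"])
d=T-far; d[2]=0; d/=np.linalg.norm(d); k=np.cross(d,[0,0,1])
np.savez("peel.npz",p0=p0,q0=R0.as_quat(),k=k,far=far)
for th in np.arange(.04,.2601,.04):
    r=Ro.from_rotvec(k*th)
    ctrl.movel(list(far+r.apply(p0-far)),q(r*R0),max_speed=.04)
    s=get_state(); print(round(th,2),np.round(s["tcp_pos"],4),np.round(np.array(s["contact_force"])-f0,2),round(float(s["width"]),4))
for n in("scene","side"):
    im,_=vision.grab_frame(n); cv2.imwrite(f"pics/{n}2.png",im)
a=cv2.imread("pics/scene2.png")[150:400,330:630]; b=cv2.imread("pics/side2.png")[200:450,130:430]
cv2.imwrite("pics/peel.png",cv2.resize(np.hstack([a,b]),(800,333))); print(get_state()["time"])
E
python3 peel.py
```

```text
0.007403562560107129 98.39578628540039 [0.40013521 0.33121473 0.04531158]
0.04 [0.4011 0.3304 0.0558] [  3.3    0.21 -11.08] 0.0079
0.08 [0.401  0.3302 0.067 ] [-0.98  1.16 -5.76] 0.0078
0.12 [0.4025 0.3299 0.0778] [-2.01  3.5  -5.72] 0.0075
0.16 [0.4045 0.3286 0.0885] [-1.25  2.48 -6.11] 0.0076
0.2 [0.4064 0.3274 0.0991] [-3.7   2.77 -6.44] 0.0073
0.24 [0.4087 0.3258 0.1096] [-3.4   2.56 -4.85] 0.008
23.9333
```

View pics/peel.png

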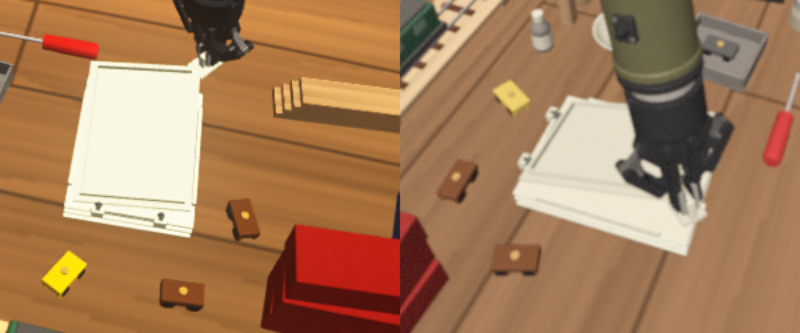

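The tray's tab corner is up and the stack is in place. I'll measure the tray's actual tilt, then tip it a bit further before lifting.

```bash
cat >> h.py <<'E'
def traytilt(n="scene"):
    im,d=vision.grab_frame(n); r=models.masks_of(n,"tray")[0]
    m=cv2.erode(r["mask"].astype(np.uint8),np.ones((9,9)))>0
    P,_=cloud(n,d,m); P=P[P[:,2]>.02]
    for _ in range(4):
        c=np.median(P,0) if _==0 else P.mean(0); nv=np.linalg.svd(P-c,full_matrices=False)[2][2]; nv*=np.sign(nv[2])
        e=(P-c)@nv; P=P[abs(e)<max(.003,1.5*e.std())]
    return c.round(3),nv.round(3),len(P),round(r["p"],2)
def stackpose(n):
    im,d=vision.grab_frame(n)
    for r in models.masks_of(n,"stack")[:1]:
        P=cloud(n,d,r["mask"])[0]; return np.round(P.mean(0),3),np.round(P.min(0),3),np.round(P.max(0),3)
E
python3 - <<'E'
from h import *
print(traytilt())
z=np.load("peel.npz"); p0,k,far=z["p0"],z["k"],z["far"]; R0=Ro.from_quat(z["q0"])
print("expected n",Ro.from_rotvec(k*.24).apply([0,0,1]))
for th in (.28,.32,.36):
    r=Ro.from_rotvec(k*th)
    ctrl.movel(list(far+r.apply(p0-far)),q(r*R0),max_speed=.04)
    s=get_state(); print(th,np.round(s["contact_force"],2))
print("expected n",Ro.from_rotvec(k*.36).apply([0,0,1])); print(traytilt(),stackpose("scene"),stackpose("side"))
E
```

```text
(array([0.527, 0.253, 0.07 ]), array([ 0.207, -0.12 ,  0.971]), 6347, 0.68)
expected n [ 0.20337747 -0.12304529  0.97133797]
0.28 [-4.33  0.48  0.43]
0.32 [-3.98  0.06  0.09]
0.36 [-4.03  0.67  0.26]
expected n [ 0.3014045  -0.18235257  0.93589682]
(array([0.531, 0.251, 0.085]), array([ 0.304, -0.18 ,  0.935]), 6815, 0.81) (array([0.615, 0.271, 0.033]), array([ 0.411,  0.173, -0.003]), array([0.651, 0.349, 0.068])) (array([0.469, 0.002, 0.024]), array([ 0.442, -0.019,  0.002]), array([0.5  , 0.015, 0.032]))
```

```bash
cat > carry.py <<'E'
from h import *
z=np.load("peel.npz"); p0=z["p0"]; R0=Ro.from_quat(z["q0"])
p=np.array(get_state()["tcp_pos"])
ctrl.movel(list(p+[0,0,.03]),max_speed=.05); s=get_state(); print(np.round(s["contact_force"],2))
ctrl.movel(list(p+[0,0,.12]),max_speed=.1); print(stackpose("scene"))
up=np.array([p[0],p[1],.27]); ctrl.movel(list(up),q(R0),max_speed=.08)
s=get_state(); print(s["tcp_pos"],s["width"],traytilt(),s["time"])
mat=np.array([.525,-.2367]); yaw0=np.radians(4.8)
off=Ro.from_euler('z',-yaw0).apply(np.r_[p0[:2]-np.array([.522,.2563]),0])
psi=np.radians(-35)
def goal(psi,zz): return list(np.r_[mat+Ro.from_euler('z',psi).apply(off)[:2],zz]), q(Ro.from_euler('z',psi-yaw0)*R0)
P,Q=goal(psi,.25); j=ctrl.ik(P,Q); print(np.round(s["qpos"],2),P,None if j is None else np.round(j,2))
try: ctrl.movel(P,Q,max_speed=.12)
except ctrl.Unreachable as e: print("unreach",e)
s=get_state(); print(s["tcp_pos"],s["width"],s["time"])
im,_=vision.grab_frame("scene"); cv2.imwrite("pics/scene3.png",im); print(traytilt())
im,_=vision.grab_frame("side"); cv2.imwrite("pics/side3.png",im)
E
python3 carry.py
```

```text
[-0.31 -0.6  -1.31]
(array([0.59 , 0.261, 0.035]), array([ 0.453,  0.167, -0.001]), array([0.651, 0.347, 0.156]))Traceback (most recent call last):
  File "carry.py", line 7, in <module>
    s=get_state(); print(s["tcp_pos"],s["width"],traytilt(),s["time"])
                                                 ~~~~~~~~^^
  File "h.py", line 25, in traytilt
    im,d=vision.grab_frame(n); r=models.masks_of(n,"tray")[0]
                                 ~~~~~~~~~~~~~~~~~~~~~~~~~^^^
IndexError: list index out of range
```

The network found no tray in that frame, so I'll check the picture before carrying.

Run:
```python
from h import *
s=get_state(); print(s["tcp_pos"],s["width"],s["gripper_force"],s["contact_force"],s["time"])
im,_=vision.grab_frame("scene"); cv2.imwrite("pics/mid.png",im)
```

```text
[0.41843891 0.31937675 0.26933193] 0.007787660519938213 98.28325510025024 [-0.1857793  -0.36804115 -1.57543728] 28.1167
```

View pics/mid.png

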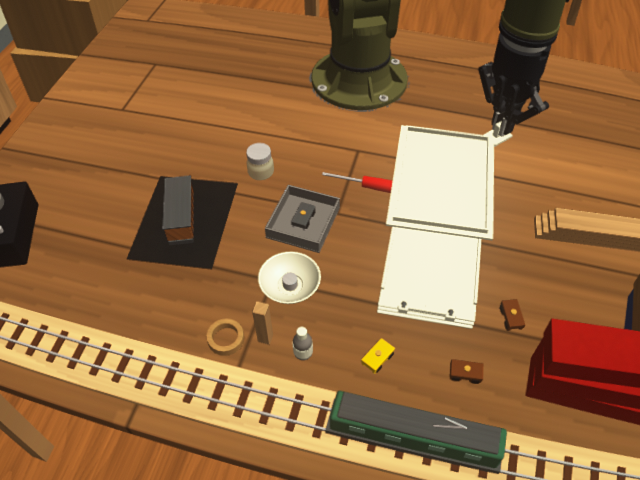

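The tray is held level at (445,180). The stack is still in place at (430,275), the bogie is in the bin at (303,213), and the weight is in the dish at (290,281). Carrying on to the mat.

```bash
sed -i '/^p=np/,/^up=/d; s/traytilt(),s\["time"\]/s["time"]/; s/print(traytilt())/P3,_u=cloud("scene",_); k=(P3[:,2]>.17)\&(P3[:,2]<.3)\&(abs(P3[:,0]-.56)<.14)\&(P3[:,1]<-.14)\&(P3[:,1]>-.42); Z=P3[k]; c=Z.mean(0); print(c, np.linalg.svd(Z-c,full_matrices=False)[2][2])/' carry.py
python3 carry.py
python3 -c "
import cv2,numpy as np
a=cv2.imread('pics/scene3.png')[50:400,50:530];b=cv2.imread('pics/side3.png')[50:400,130:610]
cv2.imwrite('pics/fin.png',cv2.resize(np.hstack([a,b]),(800,292)))"
```

```text
[0.41869438 0.31920005 0.26922121] 0.007715019115860673 28.1667
[-0.5   0.33 -0.27  1.69  0.09  1.14  0.07] [np.float64(0.47932693463555076), np.float64(-0.10113741873613907), np.float64(0.25)] [ 0.11  0.28  0.06  1.82 -0.02  1.05  0.35]
[ 0.47932646 -0.10089061  0.25000851] 0.007376015672495 31.875
[ 0.53374513 -0.23828298  0.24621266] [-0.00146004  0.00142924 -0.99999791]
```

View pics/fin.png

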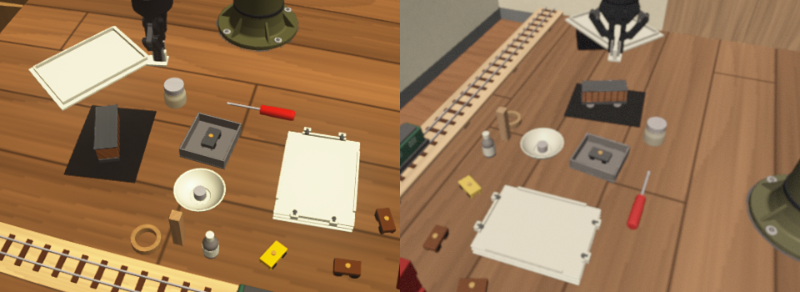

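The tray is level and centred over the mat at (0.53, -0.24, 0.24), and the wagon, stack, bogie and weight are all in place. Handing in.

```bash
python3 -c "
from station import *
ctrl.pause(0.5); print(ticket.close_job())"
```

```text
the job is handed in; nothing more can be done
None
```

The job is handed in, with no verdict returned: the bogie is in the bin, the weight is in the dish, and the tray was peeled off from its tab and is held level over the mat, with the stack and wagon looking undisturbed in the last pictures.

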